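Slide the red setting block round to the yellow bay

ROBOT

A 6-joint arm with a two-finger parallel gripper is mounted at the origin on the work surface. World frame = base frame: x ahead of the robot, y to its left, z up, the work surface at z = 0. Lengths are in m, angles in rad, forces in N, time in s.
With the tool pointing down it reaches from about 0.35 to 0.975 m from the base axis. Payload 4.9 kg.
Tool frame: the origin (TCP) lies at the very end of the fingers, on their centre line; the grasp point (between the pads) lies 19 mm behind it; z points along the fingers, y is the line along which they close (so a half turn about z gives the same grasp; the last joint's range is limited). The gripper opens to 85 mm and grips with 20 to 120 N. Pads are 22 mm wide; open, the fingers measure 114 mm over their backs; the gripper's body (76 mm by 85 mm) begins 54 mm behind the grasp point. The pads swing forward as they close: fully open they stand 13 mm farther back than shut.
Start: joints at [-1.446, 0.053, 1.613, -0, 1.476, -0.119], TCP at [0.151, -0.606, 0.231] pointing down, gripper open.
Joint ranges: [-3.01, 3.01], [-1.01, 2.22], [0.06, 2.58], [-1.02, 4.17], [0.09, 2.62], [-3.14, 3.14]. Speed limits (rad/s): [2.57, 2.57, 3.14, 3.14, 3.14, 3.14].

INTERFACE

Orientations are given as a rotation vector (axis times angle).
In Python, from station import * gives the robot as it stands.
- The arm moves only by the shell command python3 -m crank 'ROWS' [OPENING] [FORCE]. ROWS is JSON, a list of rows, each an object with "offset": the shift along the tool's x, y, z in m, a list of three; "twist": the turn, a rotation vector about the tool's x, y, z in degrees, a list of three. In form: [{"offset": [x, y, z], "twist": [rx, ry, rz]}, ...]. A call has 1 to 20 rows; each row is the pose to reach, as a shift and turn from the pose commanded when the call began, along the tool's axes at that moment; what a row does not reach only later rows make up. A row lasts 1/8 s, in which the tool goes at most 62.5 mm and 10.7 degrees, less where a joint would pass 70% of its speed; a pose out of reach is approached as far as the arm can. A call with a gripper value outside its range is refused whole. OPENING is the opening, from 0 (shut) to 1 (fully open), set as the call begins (- or left out, the last holds). The fingers move at their own pace and stop on an object; FORCE is the grip in N (left out, the last holds). Time passes only in rows, so rows that repeat a pose let the fingers close. It gives the time, the measured TCP pose, the force, the opening and the grip force at its end, in the units of the state.
- get_obs(): the state, without advancing time (a new reading comes with each control period).
- get_image(name): name is "scene" or "top" or "wrist"; returns the picture (384x512x3 uint8, red, green, blue); there is no depth.
- get_calibration(name): a dict with "intrinsics" (3x3 intrinsics, pixels), "world_from_camera" (4x4, takes a point from camera to world coordinates); the wrist camera has in their place "tool_from_camera" (4x4, takes a point from camera to tool coordinates, whose origin is the TCP and whose axes are the flange's). Camera axes: x right, y up, looking along -z (the intrinsics and any distortion apply to the point x, -y, -z); pixel columns grow to the right and rows downward; lengths in m; the calibration is good to about 2 mm. A picture is of the moment at which its call begins: read the wrist's pose just before it. get_calibration takes no time and is no camera call.
- finish_job(): hands the job in; it is judged then, once.
Trained networks look in the newest picture that a camera, given by its name, has taken for a name from the list of things; names that differ only in an ending like _2 or _b are one class to them, and where a whole thing is asked for, a point or a joint stands for the part that bears it (a point fixed in the world has none). Each returns a list of dicts, best first, with "confidence" (0 to 1); they miss things now and then, are a little off and sometimes report something else, mostly with a low value. They report only what shows in the picture. A call takes as long as a camera call. They do not tell look-alikes from the thing itself.
- cut_out(query, camera): "region" (384x512 bool, what is visible of it) and "rect" ([centre column, centre row, width, height] in pixels, round what is visible of it).
The state is a dict: "t": time; "q": joint angles; "dq": joint speeds; "effort": joint torques, N m; "tool_pos": TCP position; "tool_rot": TCP orientation; "contact_force": force on the tool from outside, world axes, zero at the start; "wrist_torque": the same for the moment, N m; "opening": finger opening in m; "grip_force": force on a finger pad.
Only numpy, scipy, OpenCV 4.12 (cv2) and the standard library are available. Lean on these libraries where they do the work, as an engineer would, in place of code of your own. Each camera call takes 0.05 s, during which the arm holds its last target. There are 200 camera calls.

TASK

The red block is to be checked next: slide the blocks in the shallow tray one at a time into the empty bay (three slides: blue, then green, then red) until red stands in the corner bay painted yellow. At the end of its slide, bed each block by pressing it against the end wall with 10 to 25 N for a moment before moving the next; never press harder, never lift or tip a block, and do not disturb the other things on the bench. Leave all three blocks fully home against both outer walls of their corners.

Things in the scene. Friction and masses are not known exactly. Their poses are not given: they have to be found in the camera images.
- tray: Square open tray fixed to bench, 139 mm outside, 119 mm inside; floor 6 mm above the table; turned any way round. Origin: centre of its underside, on the table; x and y run parallel to the walls, whose inner faces are 59.5 mm from it. Four corner bays (2 x 2), no inner walls: a block home in one is centred 30.5 mm from the tray's centre along x and y; one starts empty.
- tray_yellow_bay (a point): On the tray floor, centre of the bay whose corner walls are painted yellow (the -x, -y corner of the tray, where a block is centred at x = y = -30.5 mm). The green block starts here.
- tray_empty_bay (a point): On the tray floor, centre of the bay that is empty at the start, diagonally opposite the yellow one (x = y = +30.5 mm).
- red_block_post (a point): Block with red top and post: 58 x 58 x 18 mm aluminium, 0.2 kg, slides easily; centred on top an upright round red post, 18 mm in diameter, 34 mm tall (top 58 mm above the table) to push or hold (a tight grip closed off-centre jams the block on a wall). This point: on the post's axis, 18 mm above the block's top, 36 mm above its underside. Starts home in one of the two bays next to the yellow one.
- red_block: The red block itself: origin at the centre of its underside, x and y along its edges.
- green_block_post (a point): Block with green top and post: 58 x 58 x 18 mm aluminium, 0.2 kg, slides easily; centred on top an upright round green post, 18 mm in diameter, 34 mm tall (top 58 mm above the table) to push or hold (a tight grip closed off-centre jams the block on a wall). This point: on the post's axis, 18 mm above the block's top, 36 mm above its underside. Starts home in the yellow bay.
- green_block: The green block itself: origin at the centre of its underside, x and y along its edges.
- blue_block_post (a point): Block with blue top and post: 58 x 58 x 18 mm aluminium, 0.2 kg, slides easily; centred on top an upright round blue post, 18 mm in diameter, 34 mm tall (top 58 mm above the table) to push or hold (a tight grip closed off-centre jams the block on a wall). This point: on the post's axis, 18 mm above the block's top, 36 mm above its underside. Starts home in the other bay next to the yellow one.
- blue_block: The blue block itself: origin at the centre of its underside, x and y along its edges.
- dial_white: Bystander: white-faced dial indicator beside the tray; leave it alone.
- tape: Bystander: roll of red tape beside the tray; leave it alone.
- weight: Bystander: dark steel weight beside the tray; leave it alone.
- dial_yellow: Bystander: yellow-faced dial indicator; leave it alone.
- dial_small: Bystander: second white-faced dial indicator; leave it alone.
- fluid_bottle: Bystander: white bottle with a blue label; leave it alone.
- screwdriver: Bystander: screwdriver; leave it alone.
- tray_walls: The tray's four aluminium walls, fixed to it (same origin and axes): 10 mm wide, tops 24 mm above the table, flush with the blocks' tops. The pressing force is judged between a block and these walls; it is about the sideways push on the block's post.
Things that resemble listed ones, but are neither listed nor needed, are in the scene too. Leave any pink or white look-alike of the red_block alone. Leave any turquoise look-alike of the tray alone.

How it is judged:
On the way, in this order (a step that is already met when the one before it is completed fails the run):
1. the blue block is home in the bay that was empty, pressed firmly against the tray's walls with at least 10 N (x of blue_block in the frame of tray above 0.029 m and y of blue_block in the frame of tray above 0.029 m and contact force between tray_walls and blue_block above 10 N), for 0.2 s.
2. the green block is home in the bay that blue left, pressed firmly against the tray's walls with at least 10 N (((x of green_block in the frame of tray above 0.029 m and y of green_block in the frame of tray below -0.029 m) or (x of green_block in the frame of tray below -0.029 m and y of green_block in the frame of tray above 0.029 m)) and contact force between tray_walls and green_block above 10 N), for 0.2 s.
3. the red block is home in the yellow bay, pressed firmly against the tray's walls with at least 10 N (x of red_block in the frame of tray below -0.029 m and y of red_block in the frame of tray below -0.029 m and contact force between tray_walls and red_block above 10 N), for 0.2 s.
At the end, for the whole second after the job is handed in: The red block is home in the yellow bay, blue in the bay that was empty at the start and green in the bay that blue left, each with less than 1.5 mm between it and both outer walls of its corner, flat on the tray floor and at rest (x of red_block in the frame of tray below -0.029 m and y of red_block in the frame of tray below -0.029 m and x of blue_block in the frame of tray above 0.029 m and y of blue_block in the frame of tray above 0.029 m and ((x of green_block in the frame of tray above 0.029 m and y of green_block in the frame of tray below -0.029 m) or (x of green_block in the frame of tray below -0.029 m and y of green_block in the frame of tray above 0.029 m)) and linear speed of each of red_block, green_block, blue_block below 0.01 m/s and z of each of red_block, green_block, blue_block in the frame of tray below 0.008 m); the robot touches nothing.
It fails at once if a block is pressed on the tray's walls with more than 25 N (contact force between tray_walls and red_block above 25 N or contact force between tray_walls and green_block above 25 N or contact force between tray_walls and blue_block above 25 N).
It fails at once if a block is lifted more than 5 mm off the tray floor or tipped more than 0.15 rad (z of any of red_block, green_block, blue_block in the frame of tray above 0.011 m or angle between any of red_block, green_block, blue_block's own z axis and vertical above 0.15 rad).
It fails at once if a bystander is moved more than 20 mm (distance of any of dial_white, tape, weight, dial_yellow, dial_small, fluid_bottle, screwdriver from where it was at the start of the episode above 0.02 m).
It also fails if it takes over 72 s, if anything falls off the work surface, if the arm or the gripper's body presses on something with over 40 N, if the wrist force passes 120 N, or if a joint passes its speed limit or range.

## Working session

There is one attempt and no reset: what is moved stays moved. The work goes in short steps, Python scripts to look and compute and a shell command to move; the robot and the scene stay as the last step left them, time stands still between calls to the robot, and variables do not carry over. Pictures are saved under pics/ and viewed, at most 10 in all, crops included, and the job is handed in when it is done.

```bash
mkdir -p pics; ls
python3 - <<'E'
from station import *
import cv2,numpy as np
o=get_obs();print({k:np.round(v,3) for k,v in o.items()})
for n in("scene","top"):
    im=get_image(n);cv2.imwrite(f"pics/{n}0.png",im[:,:,::-1]);c=get_calibration(n);print(n,c)
print(get_calibration("wrist"))
E
```

```text
pics
{'t': np.float64(0.0), 'q': array([-1.446,  0.053,  1.614, -0.   ,  1.476, -0.119]), 'dq': array([-0.   ,  0.001, -0.001, -0.001,  0.   , -0.   ]), 'effort': array([ 3.0000e-03, -3.9368e+01, -3.7017e+01,  0.0000e+00,  7.0000e-03,
       -0.0000e+00]), 'tool_pos': array([ 0.151, -0.606,  0.23 ]), 'tool_rot': array([-3.116, -0.382,  0.   ]), 'contact_force': array([ 0.449, -0.434,  0.016]), 'wrist_torque': array([-0.055,  0.031, -0.027]), 'grip_force': np.float64(0.0), 'opening': np.float64(0.085)}
scene {'intrinsics': array([[357.22441424,   0.        , 256.94275251],
       [  0.        , 357.22441424, 190.74168216],
       [  0.        ,   0.        ,   1.        ]]), 'world_from_camera': array([[-0.0069669 , -0.58827825,  0.80862857,  1.37066395],
       [ 0.99967911, -0.02379197, -0.00869575, -0.00893105],
       [ 0.02435439,  0.80830851,  0.58825523,  0.70542032],
       [ 0.        ,  0.        ,  0.        ,  1.        ]])}
top {'intrinsics': array([[352.26851259,   0.        , 257.14572571],
       [  0.        , 352.26851259, 192.6547835 ],
       [  0.        ,   0.   
[... 218 characters left out ...]
    [ 3.76517637e-04,  2.10243801e-01,  9.77648916e-01,
         1.03934103e+00],
       [ 0.00000000e+00,  0.00000000e+00,  0.00000000e+00,
         1.00000000e+00]])}
{'intrinsics': array([[277.75841352,   0.        , 253.80699949],
       [  0.        , 277.75841352, 186.32155507],
       [  0.        ,   0.        ,   1.        ]]), 'tool_from_camera': array([[ 5.00822921e-04,  9.62584258e-01,  2.70982093e-01,
         6.83471182e-02],
       [ 9.99999869e-01, -4.52964230e-04, -2.39154616e-04,
         5.91395484e-04],
       [-1.07461274e-04,  2.70982177e-01, -9.62584359e-01,
        -1.43103742e-01],
       [ 0.00000000e+00,  0.00000000e+00,  0.00000000e+00,
         1.00000000e+00]])}
```

View pics/top0.png

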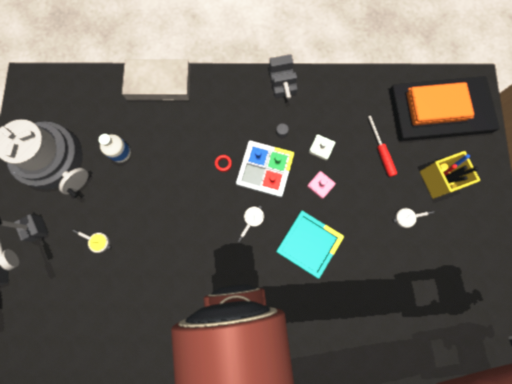

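View pics/scene0.png

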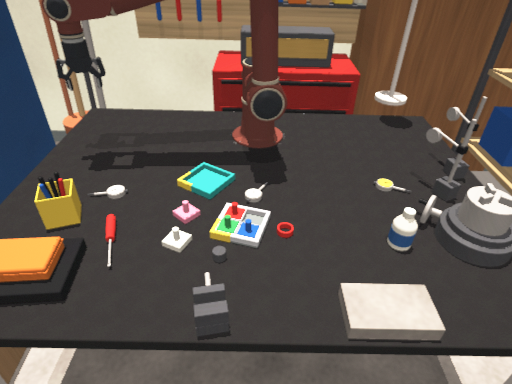

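Top view: the wanted tray is the white one at (265,168), with red at (272,180), green in the yellow corner at (278,160), blue at (258,156) and the empty bay at (252,175). Look-alikes are the pink block (321,184), the white block (322,147) and the turquoise tray (311,244). Weight (282,128), tape (223,163) and dial (254,216) stand close by.

```bash
cat > h.py <<'E'
import numpy as np,cv2
from scipy.spatial.transform import Rotation as R
from station import *
def T_tool(o):
    T=np.eye(4);T[:3,:3]=R.from_rotvec(o["tool_rot"]).as_matrix();T[:3,3]=o["tool_pos"];return T
def cam(n,o=None):
    c=get_calibration(n)
    return c["intrinsics"],(c["world_from_camera"] if n!="wrist" else T_tool(o)@c["tool_from_camera"])
def back(uv,z,K,W):
    d=np.array([(uv[0]-K[0,2])/K[0,0],-(uv[1]-K[1,2])/K[1,1],-1.]);d=W[:3,:3]@d
    return W[:3,3]+d*(z-W[2,3])/d[2]
def proj(p,K,W):
    q=W[:3,:3].T@(np.asarray(p)-W[:3,3]);return np.array([K[0,2]+K[0,0]*q[0]/-q[2],K[1,2]-K[1,1]*q[1]/-q[2]])
def go(p,yaw_rot,o):  # offset in tool axes
    return T_tool(o)[:3,:3].T@(np.asarray(p)-o["tool_pos"])
E
python3 - <<'E'
from h import *
K,W=cam("top")
im=cv2.imread("pics/top0.png")
cv2.imwrite("pics/crop1.png",cv2.resize(im[110:260,200:350],(600,600),interpolation=cv2.INTER_CUBIC))
for n,uv in dict(tray=(265.5,168),red=(272,180),green=(278,161),blue=(258,156)).items():print(n,back(uv,.024,K,W).round(3))
o=get_obs();print(T_tool(o).round(3))
E
```

```text
tray [ 0.582 -0.048  0.024]
red [ 0.545 -0.067  0.024]
green [ 0.604 -0.086  0.024]
blue [ 0.619 -0.026  0.024]
[[ 0.97   0.241 -0.     0.151]
 [ 0.241 -0.97   0.002 -0.606]
 [ 0.    -0.002 -1.     0.23 ]
 [ 0.     0.     0.     1.   ]]
```

View pics/crop1.png

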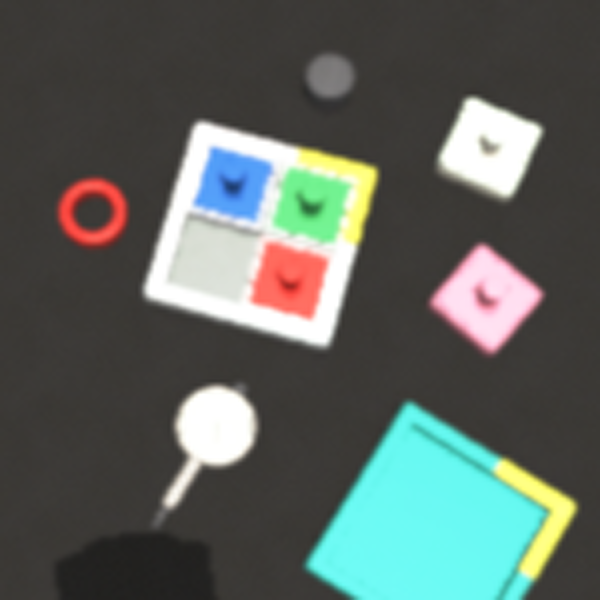

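The crop confirms it: white tray with corners at crop (200,122), (378,165), (328,346), (147,296), solid red, green and blue blocks, and a yellow top-right corner.

Run:
```python
from h import *
K,W=cam("top")
c=np.array([back((u/4+200,v/4+110),.024,K,W)[:2] for u,v in((200,122),(378,165),(328,346),(147,296))])
print(c.round(3),np.linalg.norm(c-np.roll(c,-1,0),axis=1).round(3),c.mean(0))
s=(c[3]-c[0])+(c[2]-c[1]);print("slide dir deg",np.degrees(np.arctan2(s[1],s[0])))
o=get_obs();print("tool x deg",np.degrees(np.arctan2(*T_tool(o)[[1,0],0])))
print(go([c.mean(0)[0],c.mean(0)[1],.28],0,o))
```

```text
[[ 0.669 -0.001]
 [ 0.635 -0.136]
 [ 0.495 -0.096]
 [ 0.532  0.037]] [0.139 0.145 0.139 0.142] [ 0.58276738 -0.04908091]
slide dir deg 164.2399895833179
tool x deg 13.966495161537223
[ 0.55361601 -0.43626737 -0.04889687]
```

```bash
python3 -m crank '[{"offset":[0.18,-0.14,-0.05],"twist":[0,0,10]},{"offset":[0.36,-0.28,-0.05],"twist":[0,0,20]},{"offset":[0.554,-0.436,-0.05],"twist":[0,0,29.8]},{"offset":[0.554,-0.436,-0.05],"twist":[0,0,29.8]},{"offset":[0.554,-0.436,-0.05],"twist":[0,0,29.8]},{"offset":[0.554,-0.436,-0.05],"twist":[0,0,29.8]},{"offset":[0.554,-0.436,-0.05],"twist":[0,0,29.8]},{"offset":[0.554,-0.436,-0.05],"twist":[0,0,29.8]},{"offset":[0.554,-0.436,-0.05],"twist":[0,0,29.8]},{"offset":[0.554,-0.436,-0.05],"twist":[0,0,29.8]},{"offset":[0.554,-0.436,-0.05],"twist":[0,0,29.8]},{"offset":[0.554,-0.436,-0.05],"twist":[0,0,29.8]},{"offset":[0.554,-0.436,-0.05],"twist":[0,0,29.8]},{"offset":[0.554,-0.436,-0.05],"twist":[0,0,29.8]},{"offset":[0.554,-0.436,-0.05],"twist":[0,0,29.8]},{"offset":[0.554,-0.436,-0.05],"twist":[0,0,29.8]}]' 0
python3 - <<'E'
from h import *
o=get_obs();print(o["tool_pos"],o["q"],T_tool(o).round(3),o["contact_force"],o["opening"])
cv2.imwrite("pics/w1.png",get_image("wrist")[:,:,::-1])
K,W=cam("wrist",o)
for n in("green","blue","red"):
    print(n,[(round(d["confidence"],2),np.round(d["rect"],1)) for d in cut_out(n+"_block_post","wrist")][:2])
E
```

```text
t: 2.1
tool_pos: [0.5828, -0.0507, 0.2814]
tool_rot: [3.111, -0.435, 0.0]
contact_force: [-0.5, 0.6, -0.4]
opening: 0.0001
grip_force: 0.0
[ 0.58280162 -0.05069623  0.28144262] [-2.13888442e-01 -6.70513341e-02  1.64900576e+00 -1.24399683e-04
  1.55943364e+00  1.63494106e+00] [[ 0.962 -0.274  0.     0.583]
 [-0.274 -0.962 -0.    -0.051]
 [ 0.     0.    -1.     0.281]
 [ 0.     0.     0.     1.   ]] [-0.48513593  0.5613049  -0.43225326] 0.00014110323878586725
green [(0.82, array([271.6, 136.5,  43.1,  43.4])), (0.35, array([227.1, 136.9,  38.9,  41.9]))]
blue [(0.82, array([226.6, 136.9,  43.1,  44.5]))]
red [(0.94, array([270.6, 178.7,  39.1,  39.3])), (0.91, array([367.9, 156.6,  56. ,  50.1]))]
```

View pics/w1.png

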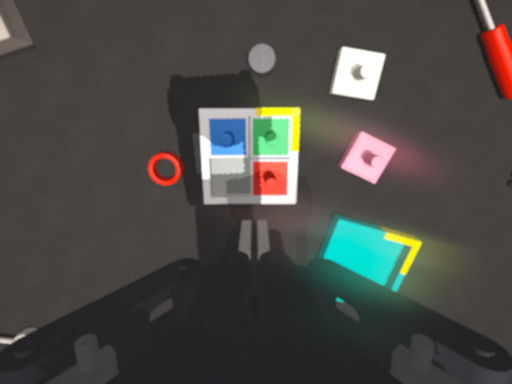

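The wrist view shows the tray square to the tool, corners near (200,109), (299,108), (297,204), (204,204). Blue is at (227,137), green at (271,137), red at (271,179), and the shut fingers at (254,238).

```bash
cat >> h.py <<'E'
def tray(im,o,r=(95,215,190,310),v=0.024):
    """bright walls -> outer corner quad -> centre, x-axis angle; im RGB"""
    K,W=cam("wrist",o)
    m=np.zeros(im.shape[:2],np.uint8);s=im.max(2)
    m[r[0]:r[1],r[2]:r[3]]=(s[r[0]:r[1],r[2]:r[3]]>120)
    m=cv2.morphologyEx(m,cv2.MORPH_OPEN,np.ones((3,3),np.uint8))
    c=max(cv2.findContours(m,cv2.RETR_EXTERNAL,cv2.CHAIN_APPROX_NONE)[0],key=cv2.contourArea)
    P=np.array([back(p[0],v,K,W)[:2] for p in c]).astype(np.float32)
    return cv2.minAreaRect(P),P
E
python3 - <<'E'
from h import *
o=get_obs();im=get_image("wrist")
r,P=tray(im,o);print(r)
# color block centroids at z=.024
K,W=cam("wrist",o);hsv=cv2.cvtColor(im,cv2.COLOR_RGB2HSV)
box=np.zeros(im.shape[:2],bool);box[105:208,198:303]=1
for n,(a,b) in dict(blue=(100,125),green=(50,80),red=(0,8)).items():
    m=(box&(hsv[...,0]>=a)&(hsv[...,0]<=b)&(hsv[...,1]>120)&(hsv[...,2]>60)).astype(np.uint8)
    m=cv2.morphologyEx(m,cv2.MORPH_OPEN,np.ones((3,3),np.uint8))
    c=np.argwhere(m)[:,::-1].astype(np.float32)
    Q=np.array([back(p,.024,K,W)[:2] for p in c],np.float32);rr=cv2.minAreaRect(Q);print(n,rr)
Rt=T_tool(o)[:3,:3]
print("tray in tool",Rt[:2,:2].T@(np.array(r[0])-o["tool_pos"][:2]))
E
```

```text
((0.5842448472976685, -0.04528048634529114), (0.14464597404003143, 0.14359813928604126), 74.16509246826172)
blue ((0.6212575435638428, -0.023428425192832947), (0.04864110052585602, 0.046549491584300995), 74.16524505615234)
green ((0.6044983267784119, -0.08256793022155762), (0.046144042164087296, 0.04657565802335739), 74.23175811767578)
red ((0.5459117293357849, -0.06558075547218323), (0.048261310905218124, 0.04898525029420853), 74.17591857910156)
tray in tool [-0.00021453 -0.00485185]
```

```bash
python3 -m crank '[{"offset":[0.057,-0.0355,0.05],"twist":[0,0,0]},{"offset":[0.057,-0.0355,0.1],"twist":[0,0,0]},{"offset":[0.057,-0.0355,0.15],"twist":[0,0,0]},{"offset":[0.057,-0.0355,0.2],"twist":[0,0,0]},{"offset":[0.057,-0.0355,0.225],"twist":[0,0,0]},{"offset":[0.057,-0.0355,0.24],"twist":[0,0,0]},{"offset":[0.057,-0.0355,0.247],"twist":[0,0,0]},{"offset":[0.057,-0.0355,0.252],"twist":[0,0,0]},{"offset":[0.057,-0.0355,0.253],"twist":[0,0,0]},{"offset":[0.057,-0.0355,0.253],"twist":[0,0,0]}]'
python3 - <<'E'
from h import *
o=get_obs();im=get_image("wrist");cv2.imwrite("pics/w2.png",im[:,:,::-1]);print(o["tool_pos"],o["contact_force"])
E
```

```text
t: 3.6
tool_pos: [0.6484, -0.0311, 0.0292]
tool_rot: [3.112, -0.433, 0.002]
contact_force: [1.0, 0.9, -0.4]
opening: 0.0003
grip_force: 0.0
[ 0.64836388 -0.03114289  0.02924112] [ 1.00207745  0.88528601 -0.38464516]
```

View pics/w2.png

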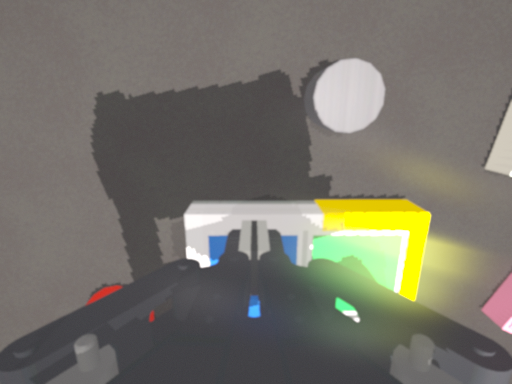

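The fingers (254,225) sit centred behind the blue block (columns 209–298), just above the wall top and clear of the weight. Next I slide blue, stopping short of the wall.

```bash
python3 -m crank '[{"offset":[-0.003,0,0.001],"twist":[0,0,0]},{"offset":[-0.005,0,0.0015],"twist":[0,0,0]},{"offset":[-0.007,0,0.0015],"twist":[0,0,0]},{"offset":[-0.010,0,0.0015],"twist":[0,0,0]},{"offset":[-0.014,0,0.0015],"twist":[0,0,0]},{"offset":[-0.018,0,0.0015],"twist":[0,0,0]},{"offset":[-0.022,0,0.0015],"twist":[0,0,0]},{"offset":[-0.026,0,0.0015],"twist":[0,0,0]},{"offset":[-0.030,0,0.0015],"twist":[0,0,0]},{"offset":[-0.034,0,0.0015],"twist":[0,0,0]},{"offset":[-0.038,0,0.0015],"twist":[0,0,0]},{"offset":[-0.042,0,0.0015],"twist":[0,0,0]},{"offset":[-0.046,0,0.0015],"twist":[0,0,0]},{"offset":[-0.050,0,0.0015],"twist":[0,0,0]},{"offset":[-0.053,0,0.0015],"twist":[0,0,0]},{"offset":[-0.056,0,0.0015],"twist":[0,0,0]},{"offset":[-0.058,0,0.0015],"twist":[0,0,0]},{"offset":[-0.060,0,0.0015],"twist":[0,0,0]},{"offset":[-0.060,0,0.0015],"twist":[0,0,0]}]'
python3 - <<'E'
from h import *
o=get_obs();im=get_image("wrist");cv2.imwrite("pics/w3.png",im[:,:,::-1]);R3=T_tool(o)[:3,:3]
print(o["tool_pos"],R3.T@o["contact_force"], R3[:2,:2].T@(o["tool_pos"][:2]-[.584,-.045]))
E
```

```text
t: 6.02
tool_pos: [0.5898, -0.0146, 0.0267]
tool_rot: [-3.112, 0.433, 0.001]
contact_force: [0.8, 0.9, -0.2]
opening: -0.0002
grip_force: 0.0
[ 0.58980922 -0.01457296  0.0267295 ] [ 0.58021866 -1.0552768   0.2182142 ] [-0.00271131 -0.03085775]
```

View pics/w3.png

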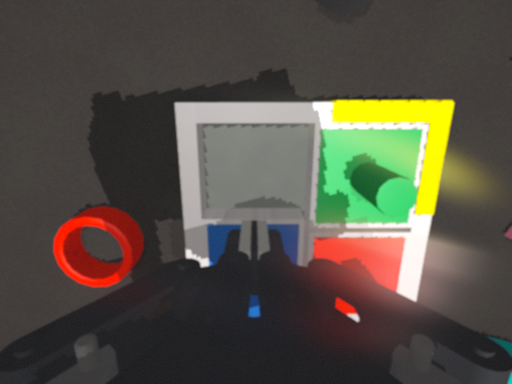

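Blue has slid: its rear edge is at row 224 and red's at 236, so about 7 mm is left. Green and red have not moved.

```bash
python3 -m crank '[{"offset":[-0.001,0,0],"twist":[0,0,0]},{"offset":[-0.002,0,0],"twist":[0,0,0]},{"offset":[-0.003,0,0],"twist":[0,0,0]},{"offset":[-0.004,0,0],"twist":[0,0,0]},{"offset":[-0.005,0,0],"twist":[0,0,0]},{"offset":[-0.0055,0,0],"twist":[0,0,0]}]'
python3 -m crank '[{"offset":[-0.0005,0,0],"twist":[0,0,0]},{"offset":[-0.001,0,0],"twist":[0,0,0]}]'
```

```text
t: 6.82
tool_pos: [0.5847, -0.0132, 0.0268]
tool_rot: [-3.112, 0.433, 0.0]
contact_force: [0.3, -0.1, -0.7]
opening: -0.0
grip_force: 0.2
t: 7.08
tool_pos: [0.5838, -0.0129, 0.0268]
tool_rot: [-3.112, 0.433, -0.0]
contact_force: [1.0, -0.1, 0.1]
opening: -0.0002
grip_force: 0.2
```

```bash
for i in 1 2; do :; done; python3 -m crank '[{"offset":[-0.0005,0,0],"twist":[0,0,0]}]'
python3 -m crank '[{"offset":[-0.0005,0,0],"twist":[0,0,0]}]' | grep -E "pos|contact"
```

```text
t: 7.2
tool_pos: [0.5833, -0.0128, 0.0268]
tool_rot: [3.112, -0.433, 0.0]
contact_force: [-0.1, 0.8, -0.6]
opening: -0.0001
grip_force: 0.2
tool_pos: [0.5828, -0.0127, 0.0268]
contact_force: [-0.3, -1.0, -0.2]
```

```bash
python3 -m crank '[{"offset":[-0.0005,0,0],"twist":[0,0,0]}]' | grep -E "pos|contact"
```

```text
tool_pos: [0.5823, -0.0125, 0.0268]
contact_force: [0.6, -0.4, -0.1]
```

```bash
python3 -m crank '[{"offset":[-0.0005,0,0],"twist":[0,0,0]}]' | grep -E "pos|contact"
```

```text
tool_pos: [0.5818, -0.0124, 0.0268]
contact_force: [1.1, 0.9, -0.7]
```

```bash
python3 -m crank '[{"offset":[-0.0005,0,0],"twist":[0,0,0]}]' | grep -E "pos|contact"
```

```text
tool_pos: [0.5817, -0.0123, 0.0269]
contact_force: [1.9, -1.2, -0.5]
```

```bash
python3 -m crank '[{"offset":[-0.0004,0,0],"twist":[0,0,0]}]' | grep -E "pos|contact"
```

```text
tool_pos: [0.5815, -0.0123, 0.0271]
contact_force: [2.0, -1.0, -0.8]
```

```bash
python3 -m crank '[{"offset":[-0.0004,0,0],"twist":[0,0,0]}]' | grep -E "pos|contact"
```

```text
tool_pos: [0.5815, -0.0122, 0.0273]
contact_force: [3.9, -0.7, -0.2]
```

```bash
python3 -m crank '[{"offset":[-0.0005,0,0],"twist":[0,0,0]},{"offset":[-0.0010,0,0],"twist":[0,0,0]}]' | grep -E "pos|contact"
```

```text
tool_pos: [0.5813, -0.0122, 0.0278]
contact_force: [4.4, -2.0, 0.7]
```

```bash
python3 -m crank '[{"offset":[-0.0005,0,0],"twist":[0,0,0]},{"offset":[-0.0010,0,0],"twist":[0,0,0]}]' | grep -E "pos|contact|rot"
```

```text
tool_pos: [0.581, -0.0121, 0.0283]
tool_rot: [3.111, -0.433, 0.009]
contact_force: [6.6, -2.7, 0.4]
```

```bash
python3 -m crank '[{"offset":[-0.0005,0,0.0005],"twist":[0,0,0]},{"offset":[-0.0010,0,0.001],"twist":[0,0,0]},{"offset":[-0.0015,0,0.0015],"twist":[0,0,0]},{"offset":[-0.0020,0,0.002],"twist":[0,0,0]}]' | grep -E "pos|contact|rot"
```

```text
tool_pos: [0.5812, -0.0121, 0.0278]
tool_rot: [3.111, -0.433, 0.017]
contact_force: [10.6, -3.7, 3.4]
```

```bash
python3 -m crank '[{"offset":[-0.0005,0,0.0003],"twist":[0,0,0]},{"offset":[-0.0010,0,0.0006],"twist":[0,0,0]}]' | grep -E "pos|contact|rot"
```

```text
tool_pos: [0.5812, -0.0121, 0.0279]
tool_rot: [3.11, -0.433, 0.02]
contact_force: [11.7, -3.5, 2.4]
```

```bash
python3 -m crank '[{"offset":[-0.0005,0,0.0003],"twist":[0,0,0]},{"offset":[-0.0010,0,0.0006],"twist":[0,0,0]},{"offset":[-0.0015,0,0.0008],"twist":[0,0,0]},{"offset":[-0.0015,0,0.0008],"twist":[0,0,0]}]' | grep -E "pos|contact|rot"
python3 -m crank '[{"offset":[0,0,0],"twist":[0,0,0]},{"offset":[0,0,0],"twist":[0,0,0]},{"offset":[0,0,0],"twist":[0,0,0]},{"offset":[0,0,0],"twist":[0,0,0]}]' | grep -E "^t|pos|contact|rot"
python3 - <<'E'
from h import *
o=get_obs();im=get_image("wrist");cv2.imwrite("pics/w4.png",im[:,:,::-1]);print(o["contact_force"])
E
```

```text
tool_pos: [0.5811, -0.0121, 0.028]
tool_rot: [3.11, -0.433, 0.026]
contact_force: [12.8, -4.2, 2.9]
t: 10.2
tool_pos: [0.5811, -0.0121, 0.028]
tool_rot: [3.11, -0.433, 0.026]
contact_force: [12.6, -5.4, 2.6]
[12.58258999 -5.39396238  2.63877346]
```

View pics/w4.png

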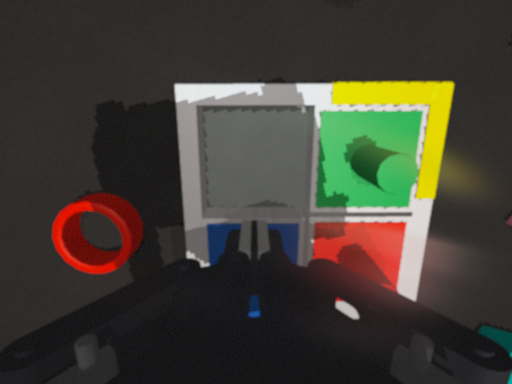

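Blue's rear edge is now level with red's (both at row 222), so blue is home. I'll add a little more force for margin.

```bash
python3 -m crank '[{"offset":[-0.0005,0,0.0003],"twist":[0,0,0]},{"offset":[-0.0010,0,0.0005],"twist":[0,0,0]},{"offset":[-0.0015,0,0.0007],"twist":[0,0,0]},{"offset":[-0.0015,0,0.0007],"twist":[0,0,0]},{"offset":[-0.0015,0,0.0007],"twist":[0,0,0]},{"offset":[-0.0015,0,0.0007],"twist":[0,0,0]}]' | grep -E "pos|contact|rot"
```

```text
tool_pos: [0.5811, -0.0121, 0.0283]
tool_rot: [3.11, -0.433, 0.031]
contact_force: [15.4, -4.5, 4.2]
```

```bash
python3 -m crank '[{"offset":[0.003,0,-0.0015],"twist":[0,0,0]},{"offset":[0.006,0,-0.003],"twist":[0,0,0]},{"offset":[0.009,0,-0.0045],"twist":[0,0,0]},{"offset":[0.014,0,-0.006],"twist":[0,0,0]},{"offset":[0.017,0,-0.007],"twist":[0,0,0]},{"offset":[0.017,0,-0.04],"twist":[0,0,0]},{"offset":[0.017,0,-0.09],"twist":[0,0,0]},{"offset":[0.017,0.02,-0.14],"twist":[0,0,-10]},{"offset":[0.017,0.03,-0.19],"twist":[0,0,-20]},{"offset":[0.017,0.03,-0.22],"twist":[0,0,-30]},{"offset":[0.017,0.03,-0.22],"twist":[0,0,-40]},{"offset":[0.017,0.03,-0.22],"twist":[0,0,-50]},{"offset":[0.017,0.03,-0.22],"twist":[0,0,-60]},{"offset":[0.017,0.03,-0.22],"twist":[0,0,-70]},{"offset":[0.017,0.03,-0.22],"twist":[0,0,-80]},{"offset":[0.017,0.03,-0.22],"twist":[0,0,-90]},{"offset":[0.017,0.03,-0.22],"twist":[0,0,-90]},{"offset":[0.017,0.03,-0.22],"twist":[0,0,-90]}]'
cat >> h.py <<'E'
def blocks(im,o,box):
    K,W=cam("wrist",o);hsv=cv2.cvtColor(im,cv2.COLOR_RGB2HSV);out={}
    b=np.zeros(im.shape[:2],bool);b[box[0]:box[1],box[2]:box[3]]=1
    for n,(l,h) in dict(blue=(100,125),green=(50,80),red=(0,8)).items():
        m=(b&(hsv[...,0]>=l)&(hsv[...,0]<=h)&(hsv[...,1]>120)&(hsv[...,2]>60)).astype(np.uint8)
        m=cv2.morphologyEx(m,cv2.MORPH_OPEN,np.ones((3,3),np.uint8))
        k,lab,st,_=cv2.connectedComponentsWithStats(m)
        c=np.argwhere(lab==1+st[1:,4].argmax())[:,::-1]
        out[n]=cv2.minAreaRect(np.array([back(p,.024,K,W)[:2] for p in c],np.float32))
    return out
TC=np.array([.584,-.045]);U=np.array([.9625,-.273]);V=np.array([-.273,-.9625]) # U=old tool x, V=old tool y
E
python3 - <<'E'
from h import *
o=get_obs();im=get_image("wrist");cv2.imwrite("pics/w5.png",im[:,:,::-1])
print(o["tool_pos"],o["q"].round(2),T_tool(o)[:3,:3].round(3))
d=o["tool_pos"][:2]-TC;print("tool uv",d@U,d@V)
E
```

```text
t: 13.25
tool_pos: [0.5808, -0.0432, 0.2424]
tool_rot: [-2.508, -1.891, 0.001]
contact_force: [0.5, -0.2, 0.7]
opening: -0.0002
grip_force: 0.0
[ 0.58084961 -0.04321497  0.24237767] [-0.2  -0.05  1.7   0.    1.5   0.08] [[ 0.275  0.961 -0.001]
 [ 0.961 -0.275  0.   ]
 [-0.    -0.001 -1.   ]]
tool uv -0.0035195589746594208 -0.0008580337701418495
```

View pics/w5.png

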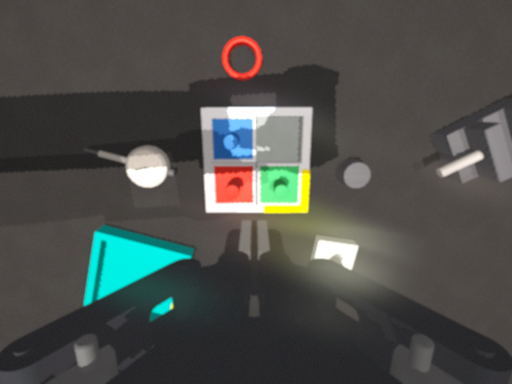

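Blue is at (233,139), in line with red (235,185). Green is at (280,185) in the yellow bay, and the empty bay is at (279,138).

Run:
```python
from h import *
o=get_obs();im=get_image("wrist")
r,P=tray(im,o,(98,217,196,318));print(r)
for n,b in blocks(im,o,(100,215,200,314)).items():
    d=np.array(b[0])-TC;print(n,(d@U).round(4),(d@V).round(4),np.round(b[1],4))
d=np.array(r[0])-TC;print("tray",d@U,d@V)
```

```text
((0.5841139554977417, -0.04589588940143585), (0.14436474442481995, 0.14464233815670013), 74.09098052978516)
blue -0.0315 -0.0307 [0.0473 0.0489]
green 0.0301 0.0302 [0.0476 0.0481]
red -0.0307 0.0301 [0.0476 0.0494]
tray 0.00035425997316840865 0.0008311836979985154
```

```bash
python3 -m crank '[{"offset":[-0.058,0.0335,0.05],"twist":[0,0,0]},{"offset":[-0.058,0.0335,0.1],"twist":[0,0,0]},{"offset":[-0.058,0.0335,0.15],"twist":[0,0,0]},{"offset":[-0.058,0.0335,0.18],"twist":[0,0,0]},{"offset":[-0.058,0.0335,0.2],"twist":[0,0,0]},{"offset":[-0.058,0.0335,0.21],"twist":[0,0,0]},{"offset":[-0.058,0.0335,0.2145],"twist":[0,0,0]},{"offset":[-0.058,0.0335,0.2145],"twist":[0,0,0]},{"offset":[-0.058,0.0335,0.2145],"twist":[0,0,0]}]'
python3 - <<'E'
from h import *
o=get_obs();d=o["tool_pos"][:2]-TC;print("tool uv",d@U,d@V)
E
```

```text
t: 14.48
tool_pos: [0.5984, -0.1085, 0.0295]
tool_rot: [2.505, 1.893, 0.002]
contact_force: [-0.5, -0.6, -0.5]
opening: 0.0001
grip_force: 0.0
tool uv 0.03121198519839178 0.05718510650733073
```

```bash
python3 -m crank '[{"offset":[0.003,0,0.001],"twist":[0,0,0]},{"offset":[0.005,0,0.0015],"twist":[0,0,0]},{"offset":[0.007,0,0.002],"twist":[0,0,0]},{"offset":[0.010,0,0.002],"twist":[0,0,0]},{"offset":[0.014,0,0.002],"twist":[0,0,0]},{"offset":[0.018,0,0.002],"twist":[0,0,0]},{"offset":[0.022,0,0.002],"twist":[0,0,0]},{"offset":[0.026,0,0.002],"twist":[0,0,0]},{"offset":[0.030,0,0.002],"twist":[0,0,0]},{"offset":[0.034,0,0.002],"twist":[0,0,0]},{"offset":[0.038,0,0.002],"twist":[0,0,0]},{"offset":[0.042,0,0.002],"twist":[0,0,0]},{"offset":[0.046,0,0.002],"twist":[0,0,0]},{"offset":[0.050,0,0.002],"twist":[0,0,0]},{"offset":[0.054,0,0.002],"twist":[0,0,0]},{"offset":[0.057,0,0.002],"twist":[0,0,0]},{"offset":[0.060,0,0.002],"twist":[0,0,0]},{"offset":[0.062,0,0.002],"twist":[0,0,0]},{"offset":[0.064,0,0.002],"twist":[0,0,0]},{"offset":[0.065,0,0.002],"twist":[0,0,0]}]'
python3 -m crank '[{"offset":[0.0005,0,0],"twist":[0,0,0]},{"offset":[0.001,0,0],"twist":[0,0,0]}]'
python3 - <<'E'
from h import *
o=get_obs();d=o["tool_pos"][:2]-TC;print("tool uv",d@U,d@V)
E
```

```text
t: 16.98
tool_pos: [0.6153, -0.0457, 0.0262]
tool_rot: [2.506, 1.894, 0.0]
contact_force: [-1.0, 0.0, -0.2]
opening: -0.0001
grip_force: 0.3
t: 17.23
tool_pos: [0.6155, -0.0448, 0.0263]
tool_rot: [2.506, 1.894, 0.0]
contact_force: [-0.3, 0.1, -0.2]
opening: 0.0001
grip_force: 0.3
tool uv 0.030278465171961616 -0.008796842116192504
```

```bash
python3 -m crank '[{"offset":[0.0005,0,0],"twist":[0,0,0]},{"offset":[0.001,0,0],"twist":[0,0,0]},{"offset":[0.0014,0,0],"twist":[0,0,0]}]'|grep -E "pos|cont"
```

```text
tool_pos: [0.6159, -0.0434, 0.0262]
contact_force: [-0.3, -0.8, -0.4]
```

```bash
python3 -m crank '[{"offset":[0.0004,0,0],"twist":[0,0,0]},{"offset":[0.0008,0,0],"twist":[0,0,0]}]'|grep -E "pos|cont"
```

```text
tool_pos: [0.6161, -0.0426, 0.0262]
contact_force: [-0.3, -0.3, 0.0]
```

```bash
python3 -m crank '[{"offset":[0.0004,0,0],"twist":[0,0,0]},{"offset":[0.0008,0,0],"twist":[0,0,0]}]'|grep -E "pos|cont"
```

```text
tool_pos: [0.6163, -0.042, 0.0262]
contact_force: [-1.0, -1.4, 0.4]
```

```bash
python3 -m crank '[{"offset":[0.0004,0,0],"twist":[0,0,0]},{"offset":[0.0008,0,0],"twist":[0,0,0]}]'|grep -E "pos|cont"
```

```text
tool_pos: [0.6163, -0.042, 0.0263]
contact_force: [-2.1, -5.3, 1.8]
```

```bash
python3 -m crank '[{"offset":[0.0004,0,0],"twist":[0,0,0]},{"offset":[0.0008,0,0],"twist":[0,0,0]}]'|grep -E "pos|cont"
```

```text
tool_pos: [0.6163, -0.0419, 0.0264]
contact_force: [-4.5, -7.4, 1.5]
```

```bash
python3 -m crank '[{"offset":[0.0004,0,0],"twist":[0,0,0]},{"offset":[0.0008,0,0],"twist":[0,0,0]}]'|grep -E "pos|cont"
```

```text
tool_pos: [0.6163, -0.0418, 0.0265]
contact_force: [-4.4, -9.9, 3.2]
```

```bash
python3 -m crank '[{"offset":[0.0004,0,0],"twist":[0,0,0]},{"offset":[0.0008,0,0],"twist":[0,0,0]},{"offset":[0.0012,0,0],"twist":[0,0,0]},{"offset":[0.0012,0,0],"twist":[0,0,0]}]'|grep -E "pos|cont"
```

```text
tool_pos: [0.6164, -0.0417, 0.0266]
contact_force: [-6.5, -11.9, 3.3]
```

```bash
python3 -m crank '[{"offset":[0.0004,0,0],"twist":[0,0,0]},{"offset":[0.0004,0,0],"twist":[0,0,0]},{"offset":[0.0004,0,0],"twist":[0,0,0]},{"offset":[0.0004,0,0],"twist":[0,0,0]}]'|grep -E "pos|cont"
```

```text
tool_pos: [0.6164, -0.0417, 0.0267]
contact_force: [-6.4, -13.6, 4.8]
```

```bash
python3 -m crank '[{"offset":[0.0004,0,0],"twist":[0,0,0]},{"offset":[0.0004,0,0],"twist":[0,0,0]},{"offset":[0.0004,0,0],"twist":[0,0,0]}]'|grep -E "pos|cont"
python3 -m crank '[{"offset":[-0.003,0,0],"twist":[0,0,0]},{"offset":[-0.006,0,0],"twist":[0,0,0]},{"offset":[-0.010,0,0],"twist":[0,0,0]},{"offset":[-0.013,0,0],"twist":[0,0,0]},{"offset":[-0.013,0,-0.04],"twist":[0,0,0]},{"offset":[-0.013,0,-0.09],"twist":[0,0,0]},{"offset":[-0.013,-0.02,-0.14],"twist":[0,0,10]},{"offset":[-0.013,-0.03,-0.19],"twist":[0,0,20]},{"offset":[-0.013,-0.03,-0.215],"twist":[0,0,30]},{"offset":[-0.013,-0.03,-0.215],"twist":[0,0,40]},{"offset":[-0.013,-0.03,-0.215],"twist":[0,0,50]},{"offset":[-0.013,-0.03,-0.215],"twist":[0,0,60]},{"offset":[-0.013,-0.03,-0.215],"twist":[0,0,70]},{"offset":[-0.013,-0.03,-0.215],"twist":[0,0,80]},{"offset":[-0.013,-0.03,-0.215],"twist":[0,0,90]},{"offset":[-0.013,-0.03,-0.215],"twist":[0,0,90]},{"offset":[-0.013,-0.03,-0.215],"twist":[0,0,90]}]'
python3 - <<'E'
from h import *
o=get_obs();im=get_image("wrist");cv2.imwrite("pics/w6.png",im[:,:,::-1])
print(T_tool(o)[:3,:3].round(3))
d=o["tool_pos"][:2]-TC;print("tool uv",d@U,d@V)
r,P=tray(im,o,(90,225,185,320));print(r);d=np.array(r[0])-TC;print("tray",d@U,d@V)
for n,b in blocks(im,o,(90,225,185,320)).items():
    d=np.array(b[0])-TC;print(n,(d@U).round(4),(d@V).round(4),np.round(b[1],4))
E
```

```text
tool_pos: [0.6164, -0.0417, 0.0267]
contact_force: [-8.3, -13.9, 4.8]
t: 22.35
tool_pos: [0.5851, -0.0419, 0.2412]
tool_rot: [-3.112, 0.429, 0.0]
contact_force: [-0.4, 0.9, -1.7]
opening: 0.0003
grip_force: 0.0
[[ 0.963 -0.27  -0.   ]
 [-0.27  -0.963  0.   ]
 [-0.    -0.    -1.   ]]
tool uv 0.00018999332447862836 -0.003301312268701399
((0.5835543870925903, -0.045150160789489746), (0.14424017071723938, 0.14393627643585205), 74.22652435302734)
tray -0.00038790852785106924 0.0002661820836067116
blue -0.0312 -0.0308 [0.0492 0.0475]
green 0.0296 -0.0314 [0.0476 0.0473]
red -0.0316 0.0303 [0.0489 0.049 ]
```

View pics/w6.png

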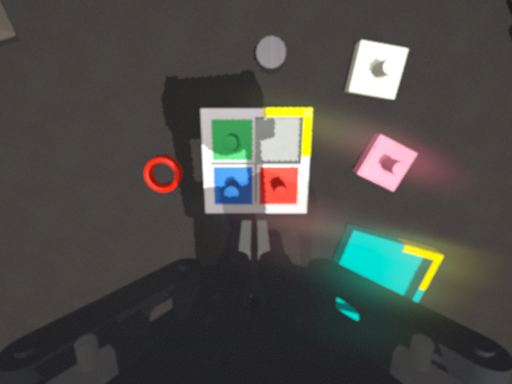

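Green (232,142) is home above blue (233,187). Red (280,186) has the empty yellow bay (281,140) ahead of it.

```bash
python3 -m crank '[{"offset":[-0.0575,0.0335,0.05],"twist":[0,0,0]},{"offset":[-0.0575,0.0335,0.1],"twist":[0,0,0]},{"offset":[-0.0575,0.0335,0.15],"twist":[0,0,0]},{"offset":[-0.0575,0.0335,0.18],"twist":[0,0,0]},{"offset":[-0.0575,0.0335,0.2],"twist":[0,0,0]},{"offset":[-0.0575,0.0335,0.21],"twist":[0,0,0]},{"offset":[-0.0575,0.0335,0.2125],"twist":[0,0,0]},{"offset":[-0.0575,0.0335,0.2125],"twist":[0,0,0]},{"offset":[-0.0575,0.0335,0.2125],"twist":[0,0,0]}]'
python3 - <<'E'
from h import *
o=get_obs();d=o["tool_pos"][:2]-TC;print("tool uv",d@U,d@V)
E
```

```text
t: 23.52
tool_pos: [0.5215, -0.0587, 0.0298]
tool_rot: [3.111, -0.432, 0.003]
contact_force: [-0.1, 0.3, 0.6]
opening: 0.0003
grip_force: 0.0
tool uv -0.05641262005224536 0.030266741774118828
```

```bash
python3 -m crank '[{"offset":[0.003,0,0.001],"twist":[0,0,0]},{"offset":[0.005,0,0.001],"twist":[0,0,0]},{"offset":[0.007,0,0.001],"twist":[0,0,0]},{"offset":[0.010,0,0.001],"twist":[0,0,0]},{"offset":[0.014,0,0.001],"twist":[0,0,0]},{"offset":[0.018,0,0.001],"twist":[0,0,0]},{"offset":[0.022,0,0.001],"twist":[0,0,0]},{"offset":[0.026,0,0.001],"twist":[0,0,0]},{"offset":[0.030,0,0.001],"twist":[0,0,0]},{"offset":[0.034,0,0.001],"twist":[0,0,0]},{"offset":[0.038,0,0.001],"twist":[0,0,0]},{"offset":[0.042,0,0.001],"twist":[0,0,0]},{"offset":[0.046,0,0.001],"twist":[0,0,0]},{"offset":[0.050,0,0.001],"twist":[0,0,0]},{"offset":[0.054,0,0.001],"twist":[0,0,0]},{"offset":[0.057,0,0.001],"twist":[0,0,0]},{"offset":[0.060,0,0.001],"twist":[0,0,0]},{"offset":[0.062,0,0.001],"twist":[0,0,0]},{"offset":[0.063,0,0.001],"twist":[0,0,0]},{"offset":[0.064,0,0.001],"twist":[0,0,0]}]'
python3 -m crank '[{"offset":[0.0005,0,0],"twist":[0,0,0]},{"offset":[0.001,0,0],"twist":[0,0,0]}]'
python3 - <<'E'
from h import *
o=get_obs();d=o["tool_pos"][:2]-TC;print("tool uv",d@U,d@V)
E
```

```text
t: 26.02
tool_pos: [0.5823, -0.076, 0.0278]
tool_rot: [3.112, -0.433, 0.0]
contact_force: [0.3, 0.4, 0.6]
opening: 0.0003
grip_force: 0.3
t: 26.28
tool_pos: [0.5832, -0.0763, 0.0278]
tool_rot: [3.112, -0.433, 0.0]
contact_force: [-0.4, 0.1, 0.8]
opening: -0.0001
grip_force: 0.3
tool uv 0.007787844483315524 0.03031693448629726
```

```bash
python3 -m crank '[{"offset":[0.0005,0,0],"twist":[0,0,0]},{"offset":[0.001,0,0],"twist":[0,0,0]},{"offset":[0.0015,0,0],"twist":[0,0,0]},{"offset":[0.002,0,0],"twist":[0,0,0]}]'|grep -E "pos|cont"
```

```text
tool_pos: [0.5852, -0.0768, 0.0277]
contact_force: [-0.5, -0.4, 0.5]
```

```bash
python3 -m crank '[{"offset":[0.0005,0,0],"twist":[0,0,0]},{"offset":[0.001,0,0],"twist":[0,0,0]}]'|grep -E "pos|cont"
```

```text
tool_pos: [0.5854, -0.0769, 0.0276]
contact_force: [-5.1, 1.4, 3.1]
```

```bash
python3 -m crank '[{"offset":[0.0005,0,-0.0002],"twist":[0,0,0]},{"offset":[0.001,0,-0.0005],"twist":[0,0,0]}]'|grep -E "pos|cont"
```

```text
tool_pos: [0.5854, -0.0769, 0.0276]
contact_force: [-6.2, 1.5, 3.4]
```

```bash
python3 -m crank '[{"offset":[0.0005,0,-0.0002],"twist":[0,0,0]},{"offset":[0.001,0,-0.0005],"twist":[0,0,0]}]'|grep -E "pos|cont"
```

```text
tool_pos: [0.5855, -0.0769, 0.0278]
contact_force: [-8.6, 2.0, 4.5]
```

```bash
python3 -m crank '[{"offset":[0.0005,0,-0.0002],"twist":[0,0,0]},{"offset":[0.001,0,-0.0005],"twist":[0,0,0]},{"offset":[0.0015,0,-0.0007],"twist":[0,0,0]},{"offset":[0.0015,0,-0.0007],"twist":[0,0,0]}]'|grep -E "pos|cont"
```

```text
tool_pos: [0.5856, -0.0769, 0.0279]
contact_force: [-12.7, 2.8, 6.1]
```

```bash
python3 -m crank '[{"offset":[0.0005,0,-0.0002],"twist":[0,0,0]},{"offset":[0.001,0,-0.0005],"twist":[0,0,0]},{"offset":[0.001,0,-0.0005],"twist":[0,0,0]},{"offset":[0.001,0,-0.0005],"twist":[0,0,0]}]'|grep -E "pos|cont"
```

```text
tool_pos: [0.5857, -0.0769, 0.0281]
contact_force: [-14.6, 3.6, 7.3]
```

```bash
python3 -m crank '[{"offset":[0.0005,0,-0.0002],"twist":[0,0,0]},{"offset":[0.0005,0,-0.0002],"twist":[0,0,0]},{"offset":[0.0005,0,-0.0002],"twist":[0,0,0]},{"offset":[0.0005,0,-0.0002],"twist":[0,0,0]}]'|grep -E "pos|cont"
python3 -m crank '[{"offset":[-0.003,0,0],"twist":[0,0,0]},{"offset":[-0.006,0,0],"twist":[0,0,0]},{"offset":[-0.010,0,0],"twist":[0,0,0]},{"offset":[-0.013,0,0],"twist":[0,0,0]},{"offset":[-0.013,0,-0.04],"twist":[0,0,0]},{"offset":[-0.013,0,-0.09],"twist":[0,0,0]},{"offset":[-0.013,-0.02,-0.14],"twist":[0,0,0]},{"offset":[-0.0,-0.03,-0.19],"twist":[0,0,0]},{"offset":[-0.0,-0.03,-0.215],"twist":[0,0,0]},{"offset":[0,-0.03,-0.215],"twist":[0,0,0]},{"offset":[0,-0.03,-0.215],"twist":[0,0,0]},{"offset":[0,-0.03,-0.215],"twist":[0,0,0]}]'
python3 - <<'E'
from h import *
o=get_obs();im=get_image("wrist");cv2.imwrite("pics/w7.png",im[:,:,::-1])
r,P=tray(im,o,(80,228,180,325));print(r);d=np.array(r[0])-TC;print("tray",d@U,d@V)
for n,b in blocks(im,o,(80,228,180,325)).items():
    d=np.array(b[0])-TC;print(n,(d@U).round(4),(d@V).round(4),np.round(b[1],4))
E
```

```text
tool_pos: [0.5857, -0.0769, 0.0282]
contact_force: [-16.1, 4.4, 9.0]
t: 30.52
tool_pos: [0.598, -0.0495, 0.2426]
tool_rot: [-3.111, 0.433, 0.006]
contact_force: [-0.2, 0.2, -0.6]
opening: 0.0003
grip_force: 0.0
((0.5840188264846802, -0.04545312374830246), (0.1447596549987793, 0.1431920826435089), 74.18054962158203)
tray 0.0001418232747912762 0.00043099197742342115
blue -0.0314 -0.031 [0.0489 0.0472]
green 0.0295 -0.0313 [0.0477 0.0471]
red 0.0302 0.0299 [0.049  0.0484]
```

View pics/w7.png

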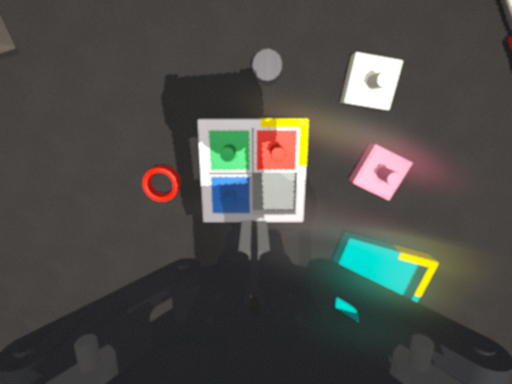

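Red (277,149) now stands in the yellow bay, green (228,151) in the bay blue left, and blue (230,193) in the bay that was empty. Spacings measure about 61 mm, so no block needs mending.

```bash
python3 -c "from station import *; print(finish_job())"
```

```text
the job is handed in; nothing more can be done
None
```

The job is handed in, though no verdict came back: red is in the yellow bay, green in blue's old bay and blue in the bay that was empty, each pressed home at about 16 N by the wrist reading, with block spacing at the expected 61 mm in the last picture.

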